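# Catch tray under the bench pin

## Robot

A 7-joint arm with a two-finger parallel gripper is mounted at the origin on the work surface. World frame = base frame: x ahead of the robot, y to its left, z up, the work surface at z = 0. Lengths are in m, angles in rad, forces in N, time in s.
With the tool pointing down it reaches from about 0.4 to 0.75 m from the base axis. Payload 19.5 kg.
Tool frame: the origin (TCP) lies midway between the tips of the shut fingers; the grasp point (between the pads) lies 19 mm behind it; z points along the fingers, y is the line along which they close (so a half turn about z gives the same grasp; the last joint's range is limited). The gripper opens to 85 mm and grips with 20 to 120 N. Pads are 22 mm wide; open, the fingers measure 114 mm over their backs; the gripper's body (76 mm by 85 mm) begins 54 mm behind the grasp point. The pads swing forward as they close: fully open they stand 13 mm farther back than shut.
Start: joints at [1.156, 0.707, -0.028, 1.485, 0.022, 0.951, -0.075], TCP at [0.209, -0.535, 0.208] pointing down, gripper open.
Joint ranges: [-2.71, 2.71], [-0.32, 2.16], [-1.57, 1.52], [0, 2.45], [-1.46, 4.6], [0, 2.02], [-2.83, 2.83]. Speed limits (rad/s): [1.89, 1.89, 2.57, 2.57, 3.01, 3.01, 3.01].

## Interface

Orientations are given as [roll, pitch, yaw] about the fixed x, y, z axes, in that order (R = Rz(yaw) Ry(pitch) Rx(roll)).
In Python, from station import * gives the robot as it stands. The module is installed in compiled form; this text tells all that it offers.
- The arm moves only by the shell command python3 -m crank 'ROWS' [OPENING] [FORCE]. ROWS is a JSON object of lists of equal length, an entry for each row: "translation": the shift along the tool's x, y, z scaled (see below), a list of three; "rotation": the turn, a rotation vector about the tool's x, y, z scaled (see below), a list of three. A call has 1 to 5 rows; each row shifts and turns the commanded pose from where the row before left it, along the tool's axes as they then stand; what a row does not reach is not made up. The controller multiplies each number of a shift by 25 cm and each number of a turn by 90 degrees. A row lasts 1/10 s, in which the tool goes at most 50 mm and 8.59 degrees, less where a joint would pass 70% of its speed; a pose out of reach is approached as far as the arm can. A call with a number of a shift or a turn outside -1 to 1 is refused whole. A call with a gripper value outside its range is refused whole. OPENING is the closure, from 0 (fully open) to 1 (shut), set as the call begins (- or left out, the last holds). The fingers move at their own pace and stop on an object; FORCE is the grip in N (left out, the last holds). Time passes only in rows, so rows that do not move let the fingers close. It gives the time, the measured TCP pose, the force, the opening and the grip force at its end, in the units of the state.
- observe(): the state, without advancing time (a new reading comes with each control period).
- capture(name): name is "side" or "top" or "wrist"; returns the picture (384x512x3 uint8, blue, green, red); there is no depth.
- camera_model(name): a dict with "intrinsics" (3x3 intrinsics, pixels), "distortion" ([k1, k2, p1, p2, k3] as OpenCV has them; the pictures are not rectified), "R" (3x3) and "t" (3): a world point X has camera coordinates R X + t; the wrist camera has in their place "tool_from_camera" (4x4, takes a point from camera to tool coordinates, whose origin is the TCP and whose axes are the flange's). Camera axes: x right, y down, z forward; pixel columns grow to the right and rows downward; lengths in m; the calibration is good to about 2 mm. A picture is of the moment at which its call begins: read the wrist's pose just before it. camera_model takes no time and is no camera call.
- sign_off(): hands the job in; it is judged then, once.
The state is a dict: "clock": time; "joints": joint angles; "qd": joint speeds; "joint_torque": joint torques, N m; "eef_pos": TCP position; "eef_rot": TCP orientation; "force": force on the tool from outside, world axes, zero at the start; "ft_torque": the same for the moment, N m; "width": finger opening in m; "grasp_force": force on a finger pad.
Only numpy, scipy, OpenCV 4.12 (cv2) and the standard library are available. Lean on these libraries where they do the work, as an engineer would, in place of code of your own. Each camera call takes 0.05 s, during which the arm holds its last target. There are 200 camera calls.

## Task

Before filing starts on this jeweller's bench, slide the cream catch tray in under the wooden bench pin, handle end out, until the tip of the pin stands over the middle of the tray. Leave the tray flat on the bench, centred under the pin and in line with it. Do not touch the pin or its steel stand with the tray or the gripper, and leave the blue tray where it is.

Things in the scene. Friction and masses are not known exactly. Their poses are not given: they have to be found in the camera images.
- cream_tray_mid (a point): Middle of the loose cream plastic catch tray (0.17 to 0.33 kg, slides freely on the bench): an open box 130 mm long (its x), 100 mm wide (its y), 22 mm high, walls 4 mm. The point is the box's centre, 11 mm above its underside; z is up. A grip bar sticks out of its -x end, which at the start points roughly towards the robot.
- cream_tray_grip (a point): Centre of the cream tray's dark wooden grip bar, on the tray's axes: bar 50 mm long (x), 20 mm wide (y), 28 mm high, from 10 to 38 mm above the bench; so the point is 24 mm above the bench. It lies 90 mm along -x from the tray's middle, and sticks out of the end wall. Pinch it from above, across y.
- blue_tray_mid (a point): Middle of the blue tray, a bystander of the same shape and size as the cream one. It lies on the other side of the bench pin and must stay there.
- bench_pin: Fixed bench pin: pale wooden board, 70 mm wide, overhanging from a steel stand, V notch in its free end. Origin: on the bench straight below the tip (midway between the two prong ends). x runs from the tip back to the stand, z up. Wood underside 62 mm above the bench, top 80 mm. Stand: x = 130 to 280 mm, 130 mm wide, 116 mm high. Under the pin the space is empty up to the stand.
Not all that is in view belongs to the job. Leave any pink or yellow look-alike of the part that bears cream_tray_mid alone.

How it is judged:
At the end, for the whole second after the job is handed in: The middle of the cream tray is below the pin's tip, within 20 mm along the pin and 18 mm across it; the tray is in line with the pin, grip bar on the open side, within 0.2 rad (11 degrees) and lies flat on the bench, at rest (x of cream_tray_mid in the frame of bench_pin between -0.02 and 0.02 m and y of cream_tray_mid in the frame of bench_pin between -0.018 and 0.018 m and x of cream_tray_grip in the frame of bench_pin below -0.05 m and angle between the x axis of cream_tray_mid and the x axis of bench_pin, either way round below 0.2 rad and angle between cream_tray_mid's own z axis and vertical below 0.06 rad and height (world z) of cream_tray_mid below 0.016 m); the robot touches nothing.
It fails at once if the bench pin or its stand is touched (contact force between bench_pin and anything else above 1 N).
It fails at once if the blue tray is moved by more than 20 mm (distance of blue_tray_mid from where it was at the start of the episode above 0.02 m).
It also fails if it takes over 38 s, if anything falls off the work surface, if the arm or the gripper's body presses on something with over 40 N, if the wrist force passes 120 N, or if a joint passes its speed limit or range.

## Working session

There is one attempt and no reset: what is moved stays moved. The work goes in short steps, Python scripts to look and compute and a shell command to move; the robot and the scene stay as the last step left them, time stands still between calls to the robot, and variables do not carry over. Pictures are saved under pics/ and viewed, at most 10 in all, crops included, and the job is handed in when it is done.

```bash
mkdir -p pics
cat > h.py <<'E'
from station import *
import numpy as np, cv2
def ray(name,px):
    m=camera_model(name);K=np.array(m["intrinsics"]);D=np.array(m["distortion"])
    p=cv2.undistortPoints(np.array(px,float).reshape(-1,1,2),K,D).reshape(-1,2)
    d=np.c_[p,np.ones(len(p))]
    R=np.array(m["R"]);t=np.array(m["t"]).ravel()
    return -R.T@t, d@R
def onz(name,px,z):
    o,d=ray(name,px); z=np.broadcast_to(z,len(d))
    return o+d*((z-o[2])/d[:,2])[:,None]
E
python3 - <<'E'
from h import *
s=observe();print(s["clock"],s["eef_pos"],s["eef_rot"],s["force"],s["width"])
for n in("top","side"): cv2.imwrite(f"pics/{n}0.png",capture(n))
m=camera_model("side");print(-np.array(m["R"]).T@np.array(m["t"]).ravel())
E
```

```text
0.0 [ 0.20933435 -0.53523204  0.20804481] [-3.14051508e+00  3.18106323e-05  3.72817106e-01] [0.23112636 0.87180633 0.28409529] 0.08567616650354709
[0.04884201 0.45073319 0.54676589]
```

View pics/top0.png

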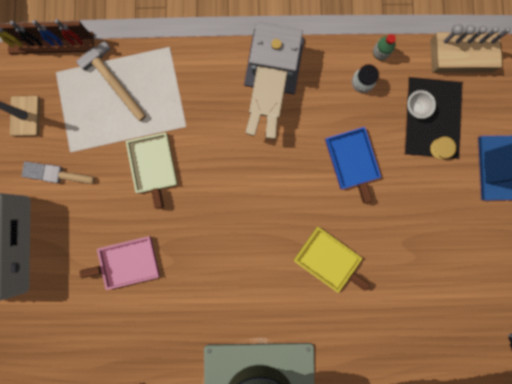

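View pics/side0.png

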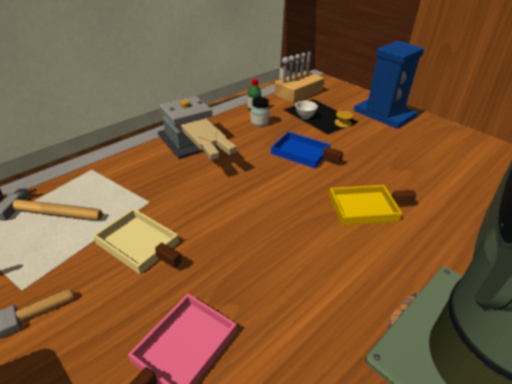

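Candidates for the tray: cream (152,163), pink (128,263), yellow (330,260) and blue (354,158), as top-view pixels. By the description I choose the one at (152,163), with its handle at (158,198). The pin tip is at about (262,137). I'll check the choice in an enlarged crop.

Run:
```python
from h import *
im=cv2.imread("pics/top0.png")
c=im[15:215,110:310];cv2.imwrite("pics/c0.png",cv2.resize(c,(600,600),interpolation=cv2.INTER_CUBIC))
s=cv2.imread("pics/side0.png")[85:285,80:280];cv2.imwrite("pics/c1.png",cv2.resize(s,(600,600),interpolation=cv2.INTER_CUBIC))
```

```text
(no output)
```

View pics/c0.png

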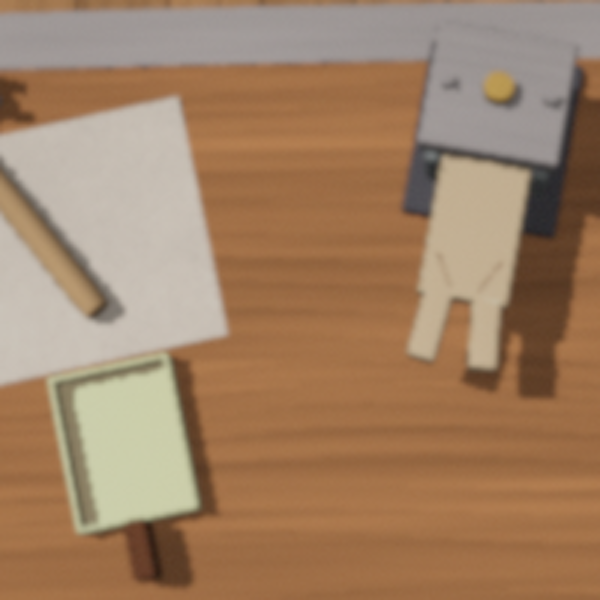

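View pics/c1.png

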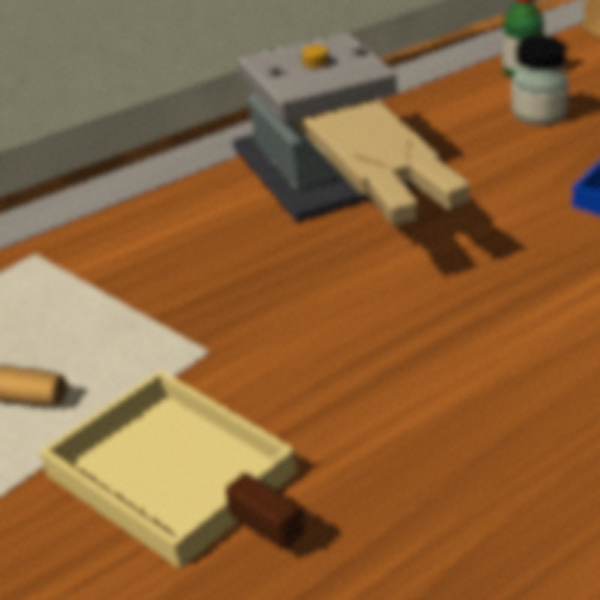

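Run:
```python
from h import *
np.set_printoptions(precision=4,suppress=True)
T=lambda L:np.array(L,float)/3+[110-1/3,15-1/3]
S=lambda L:np.array(L,float)/3+[80-1/3,85-1/3]
c=onz("top",T([(48,380),(168,354),(200,510),(78,532)]),.022);print("rim",c,c.mean(0))
print("sides",[np.linalg.norm(c[i]-c[i-1]) for i in range(4)])
print("handle far end",onz("top",T([(145,576)]),.038))
c=onz("side",S([(43,455),(165,374),(297,453),(181,563)]),[.022,.022,.022,.022]);print("rim side",c,c.mean(0))
p=onz("top",T([(440,155),(531,165),(418,291),(508,304),(407,354),(433,360),(468,367),(497,371)]),.08);print("pin",p)
print("width",np.linalg.norm(p[0]-p[1]),np.linalg.norm(p[2]-p[3]))
print("stand", onz("top",T([(437,24),(578,45),(559,165),(417,143)]),.116))
print("side prongs",onz("side",S([(389,212),(416,207),(447,190),(468,182)]),.08))
m=camera_model("top");print(-np.array(m["R"]).T@np.array(m["t"]).ravel())
print(np.array(camera_model("wrist")["tool_from_camera"]))
```

```text
rim [[0.6263 0.319  0.022 ]
 [0.646  0.2203 0.022 ]
 [0.5178 0.1941 0.022 ]
 [0.5014 0.2935 0.022 ]] [0.5729 0.2567 0.022 ]
sides [np.float64(0.1274515198211716), np.float64(0.100657041832291), np.float64(0.13085034546898583), np.float64(0.10074073804124259)]
handle far end [[0.4646 0.2355 0.038 ]]
rim side [[0.6218 0.317  0.022 ]
 [0.6397 0.219  0.022 ]
 [0.5142 0.1946 0.022 ]
 [0.485  0.2961 0.022 ]] [0.5652 0.2567 0.022 ]
pin [[ 0.7898 -0.0044  0.08  ]
 [ 0.7807 -0.0755  0.08  ]
 [ 0.6815  0.0143  0.08  ]
 [ 0.6702 -0.0554  0.08  ]
 [ 0.6321  0.0235  0.08  ]
 [ 0.6271  0.0034  0.08  ]
 [ 0.6212 -0.0235  0.08  ]
 [ 0.6178 -0.0459  0.08  ]]
width 0.07176313285413441 0.07060691317417421
stand [[ 0.8814 -0.0035  0.116 ]
 [ 0.8631 -0.1111  0.116 ]
 [ 0.7689 -0.0943  0.116 ]
 [ 0.7876  0.013   0.116 ]]
side prongs [[ 0.6267  0.0273  0.08  ]
 [ 0.6186  0.0077  0.08  ]
 [ 0.6215 -0.0255  0.08  ]
 [ 0.6196 -0.0455  0.08  ]]
[ 0.4346 -0.0024  1.1569]
[[-0.0001 -0.9559 -0.2937  0.0746]
 [ 1.      0.0001 -0.0006  0.0004]
 [ 0.0006 -0.2937  0.9559 -0.1655]
 [ 0.      0.      0.      1.    ]]
```

The crops show the pale cream tray, and the point checks agree: its sides measure 0.128×0.101 against 0.130×0.100. I put its middle at (0.573, 0.257) with yaw 0.20, and its grip at (0.485, 0.239). The pin tip is at (0.625, -0.011) with yaw -0.168, and the board measures 71 mm wide. Setting out.

```bash
python3 -m crank '{"translation":[[0.14,-0.08,0],[0.14,-0.08,0],[0.14,-0.08,0],[0.14,-0.08,0],[0.14,-0.08,0]],"rotation":[[0,0,0],[0,0,0],[0,0,0],[0,0,0],[0,0,0]]}' 0
python3 -m crank '{"translation":[[0.14,-0.08,0],[0.14,-0.08,0],[0.14,-0.08,0],[0.14,-0.08,0],[0.14,-0.08,0]],"rotation":[[0,0,0],[0,0,0],[0,0,0],[0,0,0],[0,0,0]]}'
```

```text
clock: 0.6
eef_pos: [0.3367, -0.3772, 0.2084]
eef_rot: [-3.141, 0.0, 0.373]
force: [1.0, -0.5, -0.0]
width: 0.0856
grasp_force: 0.0
clock: 1.1
eef_pos: [0.4633, -0.2203, 0.2084]
eef_rot: [-3.141, 0.0, 0.373]
force: [0.7, -0.2, 0.1]
width: 0.0856
grasp_force: 0.0
```

```bash
python3 -m crank '{"translation":[[0.07,-0.17,0],[0.07,-0.17,0],[0.07,-0.17,0],[0.07,-0.17,0],[0.07,-0.17,0]],"rotation":[[0,0,0],[0,0,0],[0,0,0],[0,0,0],[0,0,0]]}' >/dev/null
python3 -m crank '{"translation":[[0.07,-0.17,0],[0.07,-0.17,0],[0.07,-0.17,0],[0.07,-0.17,0],[0.07,-0.17,0]],"rotation":[[0,0,0],[0,0,0],[0,0,0],[0,0,0],[0,0,0]]}'
python3 -m crank '{"translation":[[0,0,0],[0,0,0],[0,0,0]],"rotation":[[0,0,0.055],[0,0,0.055],[0,0,0]]}'
python3 - <<'E'
from h import *
s=observe();print(s["eef_pos"],s["eef_rot"])
cv2.imwrite("pics/w1.png",capture("wrist"))
E
```

```text
clock: 2.1
eef_pos: [0.4703, 0.2397, 0.2084]
eef_rot: [3.142, 0.0, 0.373]
force: [1.8, -0.4, 1.2]
width: 0.0857
grasp_force: 0.0
clock: 2.4
eef_pos: [0.4705, 0.238, 0.2083]
eef_rot: [3.141, 0.001, 0.199]
force: [-1.0, 0.3, 0.4]
width: 0.0853
grasp_force: 0.0
[0.47049786 0.23796966 0.20827979] [3.14124023e+00 5.04640851e-04 1.98906887e-01]
```

View pics/w1.png

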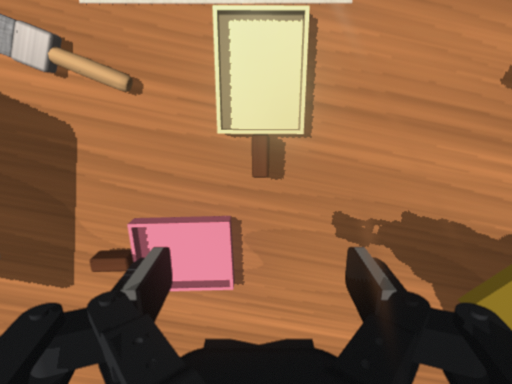

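The wrist view shows the cream tray's rim corners at (213,9), (309,7), (304,134), (218,134). The bar runs from (261,136) to (261,177), and the pink tray is nearer the fingers.

```bash
cat >> h.py <<'E'
from scipy.spatial.transform import Rotation as Ro
def wonz(px,z,pos,rpy):
    m=camera_model("wrist");K=np.array(m["intrinsics"]);D=np.array(m["distortion"]);T=np.array(m["tool_from_camera"])
    p=cv2.undistortPoints(np.array(px,float).reshape(-1,1,2),K,D).reshape(-1,2)
    R=Ro.from_euler("xyz",rpy).as_matrix(); d=np.c_[p,np.ones(len(p))]@(R@T[:3,:3]).T; o=R@T[:3,3]+pos
    return o+d*((np.broadcast_to(z,len(d))-o[2])/d[:,2])[:,None]
E
python3 - <<'E'
from h import *
s=observe();np.set_printoptions(precision=4,suppress=True)
w=wonz([(213,9),(309,7),(304,134),(218,134),(261,136),(261,177)],[.022]*4+[.038]*2,s["eef_pos"],s["eef_rot"]);print(w,w[:4].mean(0))
print([np.linalg.norm(w[i]-w[i-1]) for i in range(1,4)])
E
```

```text
[[0.6254 0.3172 0.022 ]
 [0.6471 0.2202 0.022 ]
 [0.5207 0.1935 0.022 ]
 [0.5006 0.2916 0.022 ]
 [0.51   0.2426 0.038 ]
 [0.4641 0.233  0.038 ]] [0.5734 0.2556 0.022 ]
[np.float64(0.09939020357210002), np.float64(0.12920324795872445), np.float64(0.10011664284908)]
```

```bash
python3 -m crank '{"translation":[[0.03,0.007,0.12],[0.028,0.007,0.12],[0,0,0.12],[0,0,0.12],[0,0,0.12]],"rotation":[[0,0,0],[0,0,0],[0,0,0],[0,0,0],[0,0,0]]}' 
python3 -m crank '{"translation":[[0,0,0.08],[0,0,0.06],[0,0,0.03],[0,0,0.02],[0,0,0]],"rotation":[[0,0,0],[0,0,0],[0,0,0],[0,0,0],[0,0,0]]}'
```

```text
clock: 2.95
eef_pos: [0.4856, 0.237, 0.0574]
eef_rot: [-3.141, 0.0, 0.202]
force: [0.6, 0.1, -0.0]
width: 0.0856
grasp_force: 0.0
clock: 3.45
eef_pos: [0.4857, 0.2372, 0.011]
eef_rot: [-3.141, 0.0, 0.201]
force: [0.0, 0.6, 0.1]
width: 0.085
grasp_force: 0.0
```

```bash
python3 -m crank '{"translation":[[0,0,0],[0,0,0],[0,0,0],[0,0,0],[0,0,0]],"rotation":[[0,0,0],[0,0,0],[0,0,0],[0,0,0],[0,0,0]]}' 1 40
python3 -m crank '{"translation":[[0,0,0],[0,0,0],[0,0,0],[0,0,0],[0,0,0]],"rotation":[[0,0,0],[0,0,0],[0,0,0],[0,0,0],[0,0,0]]}'
```

```text
clock: 3.95
eef_pos: [0.4856, 0.2374, 0.0113]
eef_rot: [-3.141, 0.0, 0.2]
force: [0.1, -0.1, 6.2]
width: 0.0182
grasp_force: 39.4
clock: 4.45
eef_pos: [0.4857, 0.2374, 0.0113]
eef_rot: [-3.141, -0.0, 0.2]
force: [-1.7, 0.4, 5.9]
width: 0.0182
grasp_force: 39.3
```

Gripped at 18 mm with a 39 N pad force. Next I slide it across in front of the pin while turning it into line.

```bash
python3 -m crank '{"translation":[[-0.02,0.087,0],[-0.02,0.087,0],[-0.017,0.087,0],[-0.014,0.087,0],[-0.014,0.087,0]],"rotation":[[0,0,0.0234],[0,0,0.0234],[0,0,0.0234],[0,0,0.0234],[0,0,0.0234]]}' 
python3 -m crank '{"translation":[[0,0.089,0],[0,0.089,0],[0,0.089,0],[0,0.089,0],[0,0.089,0]],"rotation":[[0,0,0.0234],[0,0,0.0234],[0,0,0.0234],[0,0,0.0234],[0,0,0.0234]]}'
python3 -m crank '{"translation":[[0,0,0],[0,0,0]],"rotation":[[0,0,0],[0,0,0]]}'
python3 - <<'E'
from h import *
s=observe();print(s["eef_pos"],s["eef_rot"])
a=capture("wrist");b=capture("top")[90:240,180:380]
cv2.imwrite("pics/w2.png",np.vstack([cv2.resize(a,(440,330)),cv2.resize(b,(440,330))])[:660][:600] if 0 else np.hstack([cv2.resize(a,(400,300)),cv2.resize(b,(400,300))]))
cv2.imwrite("pics/w2full.png",a)
E
```

```text
clock: 4.95
eef_pos: [0.4786, 0.1265, 0.0113]
eef_rot: [-3.141, -0.001, 0.015]
force: [0.8, 3.2, 3.5]
width: 0.018
grasp_force: 39.4
clock: 5.45
eef_pos: [0.4723, 0.0155, 0.0113]
eef_rot: [-3.141, -0.001, -0.168]
force: [0.9, 3.0, 5.3]
width: 0.0186
grasp_force: 39.5
clock: 5.65
eef_pos: [0.4722, 0.0157, 0.0112]
eef_rot: [3.141, -0.0, -0.168]
force: [-0.7, -4.2, 5.6]
width: 0.0182
grasp_force: 39.6
[0.47215077 0.01568202 0.0111822 ] [ 3.14149933e+00 -3.29152568e-04 -1.67871387e-01]
```

View pics/w2.png

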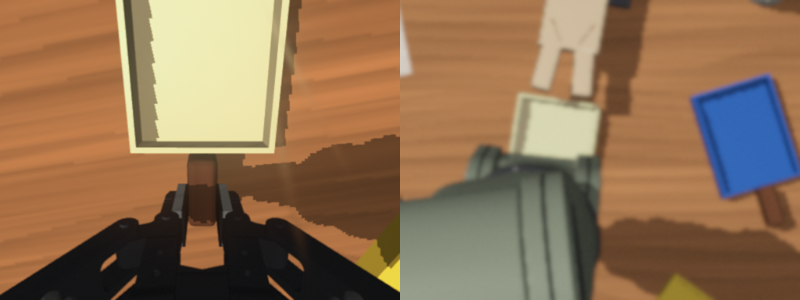

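The tray is in front of the prongs. Its front rim corners are at top pixels (238.5,136.5) and (280.5,143.5), its rear rim corners at wrist pixels (168,196) and (352,195), and the prong ends lie just beyond the front rim. I'll measure it in the pin frame.

Run:
```python
from h import *
np.set_printoptions(precision=4,suppress=True)
s=observe()
r=wonz([(168.5,196),(352,195)],.022,s["eef_pos"],s["eef_rot"])
f=onz("top",[(238.3,136.3),(280.3,143.3)],.022)
p=onz("top",[(245.8,133.8),(275.8,138.8)],.08)
print(r,f,p,"tipmid",p.mean(0))
for nm,c in(("rear",r),("front",f)):
    print(nm,np.linalg.norm(c[0]-c[1]),"yaw",np.arctan2(c[0,1]-c[1,1],c[0,0]-c[1,0])-np.pi/2)
rm,fm=r.mean(0),f.mean(0);d=fm-rm;print("len",np.linalg.norm(d),"yaw",np.arctan2(d[1],d[0]))
a=-.168;x=np.array([np.cos(a),np.sin(a)]);y=np.array([-x[1],x[0]])
tip=np.array([.625,-.0115])
for q in(rm,fm,(rm+fm)/2): e=q[:2]-tip;print("pinframe",e@x,e@y)
```

```text
[[ 0.5063  0.0599  0.022 ]
 [ 0.4903 -0.0387  0.022 ]] [[ 0.6341  0.0422  0.022 ]
 [ 0.6152 -0.0601  0.022 ]] [[ 0.6295  0.0224  0.08  ]
 [ 0.6167 -0.0469  0.08  ]] tipmid [ 0.6231 -0.0123  0.08  ]
rear 0.09984423131538599 yaw -0.16067377062567845
front 0.10403043443788945 yaw -0.18193688587972767
len 0.12783339524633947 yaw -0.15370655077887163
pinframe -0.12859922791099893 0.0006074366912417977
pinframe -0.0007788907956406023 0.002434554619292057
pinframe -0.06468905935331974 0.0015209956552669325
```

```bash
python3 -m crank '{"translation":[[0.052,0.001,0],[0.052,0.001,0],[0.052,0.001,0],[0.052,0.001,0],[0.052,0.001,0]],"rotation":[[0,0,0],[0,0,0],[0,0,0],[0,0,0],[0,0,0]]}'
python3 -m crank '{"translation":[[0,0,0],[0,0,0]],"rotation":[[0,0,0],[0,0,0]]}'
python3 - <<'E'
from h import *
np.set_printoptions(precision=4,suppress=True)
s=observe();print(s["eef_pos"],s["eef_rot"])
a=capture("wrist");b=capture("side")[85:235,130:330]
cv2.imwrite("pics/w3.png",np.hstack([cv2.resize(a,(400,300)),cv2.resize(b,(400,300))]))
E
```

```text
clock: 6.25
eef_pos: [0.5348, 0.0057, 0.0113]
eef_rot: [-3.141, 0.004, -0.165]
force: [-11.4, 3.0, 17.8]
width: 0.0184
grasp_force: 41.0
clock: 6.45
eef_pos: [0.5366, 0.0053, 0.0111]
eef_rot: [-3.141, -0.001, -0.165]
force: [2.3, 0.8, 3.3]
width: 0.0181
grasp_force: 39.4
[0.5366 0.0053 0.0111] [-3.1408 -0.0012 -0.1651]
```

View pics/w3.png

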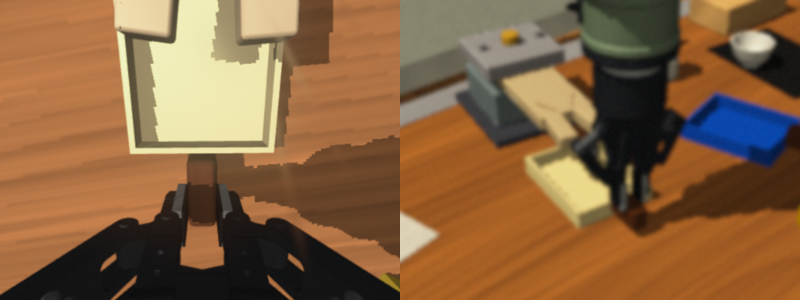

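The tray sits under the prongs, squarely aligned, with the prong ends at about (145,40) and (270,40) in the left panel. Releasing now, then backing off upward.

```bash
python3 -m crank '{"translation":[[0,0,0],[0,0,0],[0,0,0],[0,0,0],[0,0,0]],"rotation":[[0,0,0],[0,0,0],[0,0,0],[0,0,0],[0,0,0]]}' 0
python3 -m crank '{"translation":[[0,0,-0.04],[0,0,-0.08],[-0.02,0,-0.12],[-0.05,0,-0.16],[-0.08,0,-0.16]],"rotation":[[0,0,0],[0,0,0],[0,0,0],[0,0,0],[0,0,0]]}' 
python3 -m crank '{"translation":[[0.0,0,-0.12],[0,0,-0.1],[0,0,-0.04],[0,0,0],[0,0,0]],"rotation":[[0,0,0],[0,0,0],[0,0,0],[0,0,0],[0,0,0]]}'
python3 - <<'E'
from h import *
s=observe();print(s["eef_pos"],s["eef_rot"])
a=capture("wrist");b=capture("side")[85:235,130:330]
cv2.imwrite("pics/w4.png",np.hstack([cv2.resize(a,(400,300)),cv2.resize(b,(400,300))]))
E
```

```text
clock: 7.05
eef_pos: [0.5357, 0.0037, 0.0109]
eef_rot: [-3.142, 0.0, -0.168]
force: [0.3, 0.4, -0.2]
width: 0.0852
grasp_force: 0.0
clock: 7.55
eef_pos: [0.4985, 0.0098, 0.1528]
eef_rot: [-3.141, -0.0, -0.168]
force: [-0.1, -0.8, 1.1]
width: 0.0854
grasp_force: 0.0
clock: 8.05
eef_pos: [0.4985, 0.01, 0.2153]
eef_rot: [3.142, 0.001, -0.168]
force: [-0.7, 0.2, -1.1]
width: 0.0852
grasp_force: 0.0
[0.49851148 0.00997371 0.21528266] [ 3.14153487e+00  1.00267352e-03 -1.67535816e-01]
```

View pics/w4.png

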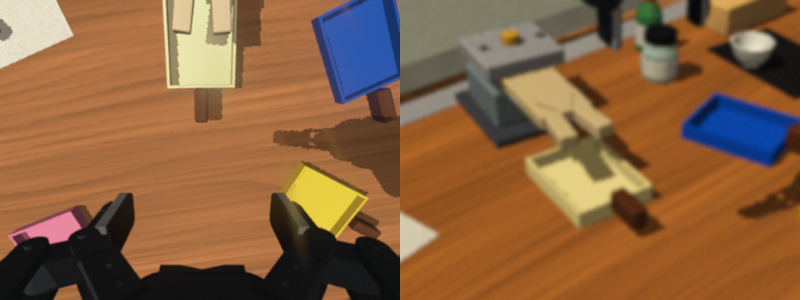

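The tray lies flat and released. The rear rim corners are at (167,87) and (235,88), the bar end at (201,121), and the prong ends at (172,31) to (228,33), all left-panel pixels. One numeric check follows.

Run:
```python
from h import *
np.set_printoptions(precision=4,suppress=True)
s=observe();k=1.28
w=wonz(np.array([(167,87),(235,88),(201,121.5),(172,32),(228,32)])*k,[.022,.022,.038,.062,.062],s["eef_pos"],s["eef_rot"])
a=-.168;x=np.array([np.cos(a),np.sin(a)]);y=np.array([-x[1],x[0]])
tip=w[3:].mean(0)[:2];print(w,"tip",tip,np.linalg.norm(w[0]-w[1]),np.linalg.norm(w[3]-w[4]))
r=w[:2].mean(0)[:2]
for tp in(tip,np.array([.625,-.0115])):
    print("mid from rear",(r-tp)@x+.065,(r-tp)@y,"from bar end",(w[2,:2]-tp)@x+.115,(w[2,:2]-tp)@y)
```

```text
[[ 0.5713  0.0496  0.022 ]
 [ 0.553  -0.0497  0.022 ]
 [ 0.5148  0.008   0.038 ]
 [ 0.6343  0.0239  0.062 ]
 [ 0.6228 -0.0443  0.062 ]] tip [ 0.6286 -0.0102] 0.101034320864991 0.06914011994636628
mid from rear -0.0021650175212095946 -0.001076910464739204 from bar end -0.00021534361251095147 -0.001068911064661493
mid from rear 0.0011297401295043835 0.0007823266869215886 from bar end 0.0030794140382030127 0.0007903260869992962
```

Both estimates put the tray within 4 mm of the target, so I'm handing it in.

```bash
python3 -c "
from station import *
print(sign_off())"
```

```text
the job is handed in; nothing more can be done
None
```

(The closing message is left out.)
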